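Tip two tip boxes, find the stamped one, push it to the dispatch line

TASK

Two identical pipette-tip boxes stand on the bench in front of the white hand-over tray, and only one carries the red release stamp under its base. With the fingertips, tip each box away from you over the tray's front edge so that it lies on its back on the tray with its base facing you; once both are tipped, look at the bases and push the stamped box, still on its back, straight along its lane until it is completely behind the green line. Leave the other box lying tipped at the front of the tray, do not grip, lift or carry the boxes, and leave everything else alone.

Things in the scene. Friction and masses are not known exactly. Their poses are not given: they have to be found in the camera images.
- tray: White flat tray fixed on the bench, 215 mm deep (x) by 330 mm wide (y), 12 mm thick; origin at the centre of its underside, x points away from the robot, z up. Front edge at x = -107.5 mm; bare and flat up to x = -30 mm. Behind that, 14 mm high guides beside two lanes that run along x, centre lines at y = +77.5 and -77.5 mm, up to a 22 mm high stop with its face at x = +98.5 mm.
- line_left (a point): Middle of the far edge of the green line (8 mm wide, across the lane) in the left lane, on the tray's top face; tray x = +13, y = +77.5 mm; axes as the tray's. Slanted lead-ins narrow the lane over 30 mm to 132 mm clear width; from this point to the stop it is 85.5 mm.
- line_right (a point): The same point in the right lane (tray y = -77.5 mm).
- box_a: Light grey tip box, clear lid fixed shut, 84 mm deep (x, plus a 5 mm tab mid-front), 122 wide (y), 71 high (z), 0.11 to 0.21 kg. Origin: centre of its base; front towards -x. Starts upright before one lane, its back 0.5 to 4 cm short of the tray's front edge. On its back: 71 mm long along the lane, 84 high, its z along tray +x, origin about 54 mm above the bench.
- box_b: The other box: same size, axes and kind of start as box_a. Pushed at 45 mm height, either box slides until its back meets the tray's edge. The fingertips do not slip on its face, so a level push then jams; if they rise as they push, on an arc about the tray's front edge, the box tips and, past about 60 degrees, falls onto its back by itself, base to the robot and 5 to 35 mm out over the edge.
- stamp (a point): Centre of the red stamp, a ring 50 mm across with a tick in it, on the underside of the stamped box's base (at that box's origin). Hidden until that box is tipped; the other box's base is blank.
- vial: Small white bottle with a blue label, 33 mm across, 78 mm high, standing left of the tray; bystander. Origin at the centre of its underside.
- marker: Blue marker pen, 136 mm long, 13 mm high, lying right of the tray; bystander. Origin at the centre of its underside.
- bench_timer: White square bench timer with a black knob, 62 x 62 x 43 mm, standing right of the tray; bystander. Origin at the centre of its underside.
Mind the look-alikes: they are no part of the job. Leave any purple or turquoise look-alike of the box_b alone.

How it is judged:
By the outcome, as a careful person would: the job done as asked, in the order asked, and still so for the second after the job is handed in, with the robot touching nothing.
It also fails if it takes over 72 s, if anything falls off the work surface, if the arm or the gripper's body presses on something with over 40 N, if the wrist force passes 120 N, or if a joint passes its speed limit or range.

ROBOT

A 6-joint arm with a two-finger parallel gripper is mounted at the origin on a cart in front of the work surface, level with it; the furniture and walls round the work are solid. World frame = base frame: x ahead of the robot, y to its left, z up, the work surface at z = 0. Lengths are in mm, angles in degrees, forces in N, time in s.
With the tool pointing down it reaches from about 300 to 775 mm from the base axis. Payload 14.6 kg.
Tool frame: the origin (TCP) lies on the centre line of the jaws, within the pads' length; the fingertips stand 19 mm ahead of it and the grasp point (between the pads) is the TCP; z points along the fingers, y is the line along which they close (so a half turn about z gives the same grasp; the last joint's range is limited). The gripper opens to 94 mm and grips with 3 to 60 N. Pads are 16 mm wide; open, the fingers measure 119 mm over their backs; the gripper's body (75 mm by 177 mm) begins 78 mm behind the grasp point.
Start: joints at [64.137, 17.183, 87.147, -0, 75.671, -3.816], TCP at [206.452, 509.771, 224.446] pointing down, gripper open.
Joint ranges: [-173.82, 173.82], [-45.26, 126.66], [13.44, 144.39], [-59.66, 239.66], [0, 175.72], [-146.38, 146.38]. Speed limits (degrees/s): [127.2, 127.2, 147.25, 180, 180, 180].

INTERFACE

Orientations are given as a 3x3 rotation matrix whose columns are the frame's x, y, z axes.
In Python, from plant import bot gives the robot as it stands. The module is installed in compiled form; this text tells all that it offers.
- The arm moves only by the shell command python3 -m crank 'ROWS'. ROWS is a JSON object of lists of equal length, an entry for each row: "xyz": the shift along the tool's x, y, z in mm, a list of three; "angular": the turn, a rotation vector about the tool's x, y, z in rad, a list of three; "claw": the closure in counts, from 0 (fully open) to 255 (shut). In form: {"xyz": [[x, y, z], ...], "angular": [[ax, ay, az], ...], "claw": [claw, ...]}. A call has 1 to 8 rows; each row is the pose to reach, as a shift and turn from the pose commanded when the call began, along the tool's axes at that moment; what a row does not reach only later rows make up. A row lasts 1/10 s, in which the tool goes at most 50 mm and 8.59 degrees, less where a joint would pass 70% of its speed; a pose out of reach is approached as far as the arm can. A call with a gripper value outside its range is refused whole. The fingers move at their own pace and stop on an object; the grip force is fixed at half the most. Time passes only in rows, so rows that repeat a pose let the fingers close. It gives the time, the measured TCP pose, the force, the opening and the grip force at its end, in the units of the state.
- bot.sense(): the state, without advancing time (a new reading comes with each control period).
- bot.get_image(name): name is "scene" or "side" or "wrist"; returns a dict with "img" (420x560x3 uint8, blue, green, red), "fx", "fy", "cx", "cy" (pixels), "view" (4x4, takes a point from world to camera coordinates). Camera axes: x right, y down, z forward; pixel columns grow to the right and rows downward; lengths in mm; the calibration is good to about 2 mm. A picture is of the moment at which its call begins. There is no depth.
- bot.sign_off(): hands the job in; it is judged then, once.
The state is a dict: "t": time; "joints": joint angles; "joint_velocities": joint speeds; "tau": joint torques, N m; "position": TCP position; "tcp_rot": TCP orientation; "force": force on the tool from outside, world axes, zero at the start; "wrist_torque": the same for the moment, N m; "opening": finger opening in mm; "finger_force": force on a finger pad.
Only numpy, scipy, OpenCV 4.12 (cv2) and the standard library are available. Lean on these libraries where they do the work, as an engineer would, in place of code of your own. Each camera call takes 0.05 s, during which the arm holds its last target. There are 200 camera calls.

## Working session

There is one attempt and no reset: what is moved stays moved. The work goes in short steps, Python scripts to look and compute and a shell command to move; the robot and the scene stay as the last step left them, time stands still between calls to the robot, and variables do not carry over. Pictures are saved under pics/ and viewed, at most 10 in all, crops included, and the job is handed in when it is done.

```bash
mkdir -p pics; cat > h.py <<'E'
import numpy as np, cv2
from plant import bot
def snap(n,f):
    d=bot.get_image(n); cv2.imwrite(f,d['img']); np.savez(f[:-4],**d); return d
def px(f,u,v,z):
    d=np.load(f[:-4]+'.npz'); V=d['view']; R,t=V[:3,:3],V[:3,3]
    r=R.T@np.array([(u-d['cx'])/d['fx'],(v-d['cy'])/d['fy'],1]); c=-R.T@t
    return (c+r*(z-c[2])/r[2]).round(1)
E
python3 - <<'E'
from h import *
a=snap('scene','pics/s1.png');b=snap('side','pics/d1.png')
for d in(a,b):print((-d['view'][:3,:3].T@d['view'][:3,3]).round(), d['fx'])
s=bot.sense();print(s['t'],s['position'],s['tcp_rot'],s['force'])
E
```

```text
[ -23. -589.  712.] 453.66305877602906
[  86. -776.  865.] 541.8380715030354
0.1 [206.36316931 509.59390353 223.96407947] [[-9.26880671e-01  3.75355852e-01 -4.54524702e-04]
 [ 3.75356120e-01  9.26880213e-01 -9.23815290e-04]
 [ 7.45304769e-05 -1.02687516e-03 -9.99999470e-01]] [0.41996537 0.09476462 0.63045926]
```

View pics/s1.png

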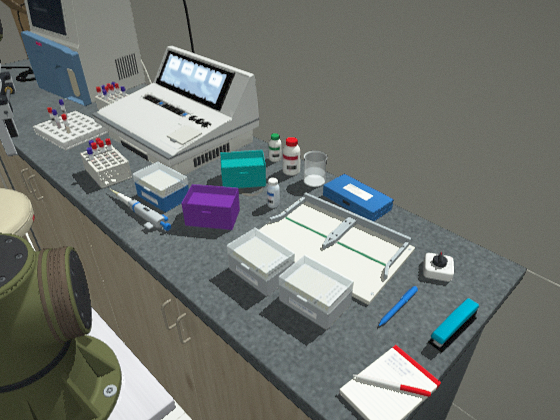

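View pics/d1.png

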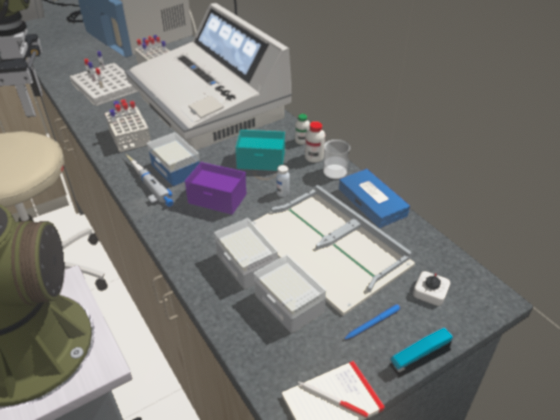

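The scene view shows the grey boxes at about (260,255) and (315,288), with the tray behind them. The vial is at (272,193), the timer at (438,265) and the marker at (398,306). I'll enlarge this area to measure.

```bash
python3 - <<'E'
from h import *
i=cv2.imread('pics/s1.png')[185:325,215:425]
i=cv2.resize(i,None,fx=3.8,fy=3.8,interpolation=cv2.INTER_CUBIC)
for k in range(0,210,20): cv2.putText(i,str(215+k),(int(k*3.8),10),0,.35,(0,255,255));cv2.line(i,(int(k*3.8),12),(int(k*3.8),18),(0,255,255))
for k in range(5,140,20): cv2.putText(i,str(185+k),(0,int(k*3.8)),0,.35,(0,255,255));cv2.line(i,(24,int(k*3.8)),(30,int(k*3.8)),(0,255,255))
cv2.imwrite('pics/c1.png',i)
E
```

```text
(no output)
```

View pics/c1.png

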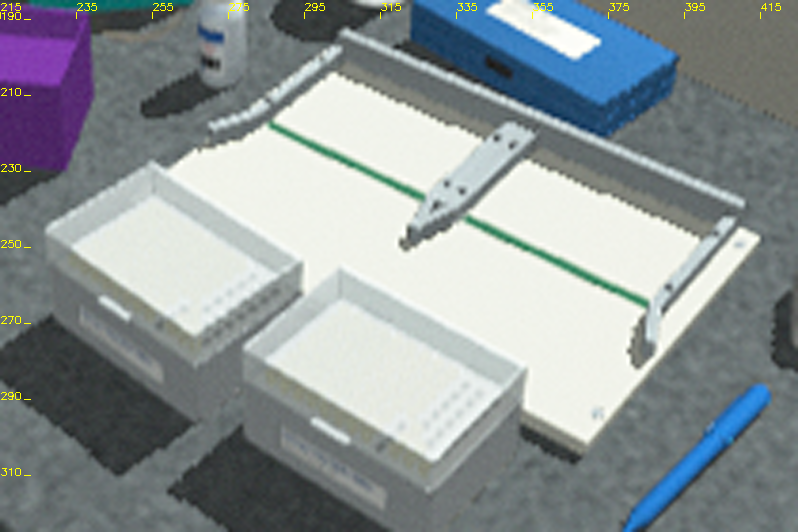

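```bash
python3 - <<'E'
from h import *
def P(n,L,z):
    q=np.array([px('pics/s1.png',x/3.8+215,y/3.8+185,z) for x,y in L]); print(n,q[:,:2].tolist()); return q
t=P('tray FR,RR',[(585,445),(760,237)],12)
P('green L,R',[(270,122),(648,302)],12)
for n,L in(('left',[(47,230),(152,165),(302,265),(195,362)]),('right',[(245,348),(342,270),(525,370),(430,490)])):
    q=P(n,L,71); print(q.mean(0)); 
    d=q[2]-q[1]; e=q[3]-q[0]; print(np.degrees(np.arctan2(-d[0],-d[1]*-1 if 0 else -d[1])),np.degrees(np.arctan2(-e[0],-e[1])),[np.linalg.norm(q[k]-q[k-1]).round() for k in range(4)])
d=t[1]-t[0];print(np.degrees(np.arctan2(d[1],d[0])))
P('vial',[(222,85)],0)
E
```

```text
tray FR,RR [[550.2, -273.7], [764.4, -249.9]]
green L,R [[636.0, 45.6], [667.3, -234.0]]
left [[419.7, 11.8], [501.2, 12.6], [499.7, -111.0], [406.5, -122.8]]
[456.775 -52.35   71.   ]
0.6953029964703358 5.600992751217625 [np.float64(135.0), np.float64(82.0), np.float64(124.0), np.float64(94.0)]
right [[431.9, -134.0], [512.2, -129.4], [522.0, -247.9], [426.4, -264.4]]
[ 473.125 -193.925   71.   ]
-4.727626748157152 2.4151849602672644 [np.float64(131.0), np.float64(80.0), np.float64(119.0), np.float64(97.0)]
6.340191745909907
vial [[654.2, 110.0]]
```

```bash
cat >> h.py <<'E'
from scipy.spatial.transform import Rotation as Ro
C=np.array([639,-97.8]); 
def tr(x,y):  # tray->world
    a=np.radians(6.4);c,s=np.cos(a),np.sin(a); return C+[c*x-s*y,s*x+c*y]
def togo(x,y,z,yaw):  # yaw of the push direction
    s=bot.sense(); R=s['tcp_rot']; p=np.array(s['position'])
    a=np.radians(yaw);T=np.array([[-np.cos(a),-np.sin(a),0],[-np.sin(a),np.cos(a),0],[0,0,-1.]])
    print((R.T@(np.array([x,y,z])-p)).round(1),(Ro.from_matrix(R.T@T).as_rotvec()).round(3),'t',s['t'])
E
python3 -c "
from h import *
togo(375,-49,224,0);print(tr(-107.5,77.5),tr(-107.5,-77.5))"
```

```text
[-3.660e+02 -4.545e+02  4.000e-01] [-0.001 -0.    -0.385] t 0.1
[523.53110644 -32.76589648] [ 540.80879094 -186.79992395]
```

```bash
python3 -m crank '{"xyz":[[-15,-20,0],[-45,-56,0],[-76,-94,0],[-107,-133,0],[-138,-171,0],[-169,-210,0],[-200,-248,0],[-231,-287,0]],"angular":[[0,0,-0.05],[0,0,-0.1],[0,0,-0.15],[0,0,-0.2],[0,0,-0.25],[0,0,-0.3],[0,0,-0.35],[0,0,-0.385]],"claw":[92,92,92,92,92,92,92,92]}'; python3 -c "
from h import *
togo(375,-49,224,0)"
```

```text
t: 0.9
position: [312.7, 155.2, 224.5]
tcp_rot: [[-1.0, -0.003, 0.0], [-0.003, 1.0, 0.0], [-0.0, 0.0, -1.0]]
force: [0.4, 0.2, 0.8]
opening: 60.1
finger_force: 0.0
[ -61.7 -204.4    0.5] [0.    0.    0.003] t 0.9
```

```bash
python3 -m crank '{"xyz":[[-12,-40,0],[-24,-80,0],[-37,-122,0],[-50,-164,20],[-62,-204,60],[-62,-204,100],[-62,-204,140],[-62,-204,160]],"angular":[[0,0,0],[0,0,0],[0,0,0],[0,0,0],[0,0,0],[0,0,0],[0,0,0],[0,0,0]],"claw":[92,92,92,92,92,92,92,92]}'; python3 -c "
from h import *
snap('scene','pics/s2.png')
i=cv2.imread('pics/s2.png')[200:340,180:390]
cv2.imwrite('pics/c2.png',cv2.resize(i,None,fx=3.8,fy=3.8,interpolation=cv2.INTER_CUBIC))
togo(410,-49,64,0)"
```

```text
t: 1.7
position: [373.2, -47.0, 61.5]
tcp_rot: [[-1.0, 0.001, -0.004], [0.001, 1.0, 0.001], [0.004, 0.001, -1.0]]
force: [0.4, 0.5, -0.1]
opening: 60.5
finger_force: 0.0
[-37.4  -2.3  -4.1] [ 0.001 -0.006 -0.001] t 1.75
```

View pics/c2.png

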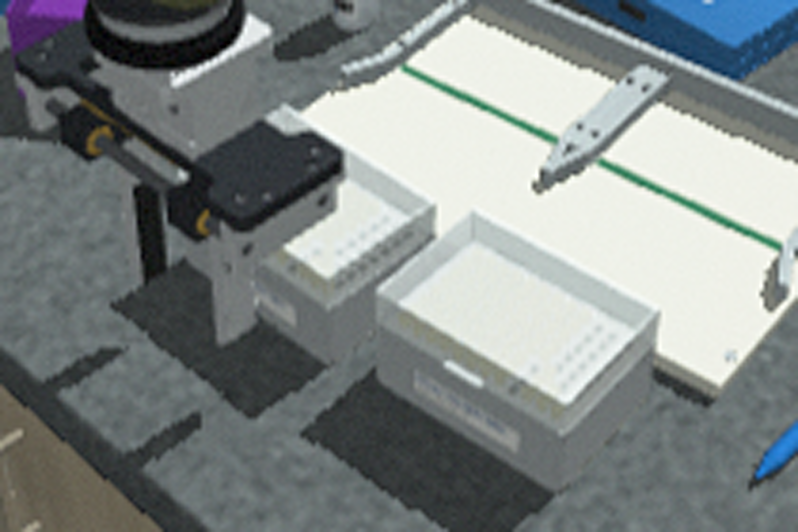

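The fingers stand clear in front of the left box's face at crop (150–250, 200–340). They are level with it and the right box is untouched. Next I make contact.

```bash
python3 -m crank '{"xyz":[[-8,-2,0],[-16,-2,0],[-23,-2,0],[-28,-2,0],[-32,-2,0],[-36,-2,0],[-40,-2,0],[-40,-2,0]],"angular":[[0,0,0],[0,0,0],[0,0,0],[0,0,0],[0,0,0],[0,0,0],[0,0,0],[0,0,0]],"claw":[92,92,92,92,92,92,92,92]}'; python3 -c "
from h import *
snap('side','pics/d3.png');snap('scene','pics/s3.png')
a=cv2.imread('pics/s3.png')[210:320,215:345];b=cv2.imread('pics/d3.png')[200:310,190:320]
cv2.imwrite('pics/c3.png',cv2.resize(np.hstack([a,b]),None,fx=3,fy=3,interpolation=cv2.INTER_CUBIC))
print(bot.sense()['wrist_torque'],bot.sense()['force'])"
```

```text
t: 2.55
position: [415.3, -48.9, 64.5]
tcp_rot: [[-1.0, -0.0, 0.0], [-0.0, 1.0, -0.0], [-0.0, -0.0, -1.0]]
force: [0.9, -0.4, -0.0]
opening: 59.9
finger_force: 0.0
[ 0.03726787 -0.03399688 -0.00824544] [ 0.52944377 -0.26017393  0.02529992]
```

View pics/c3.png

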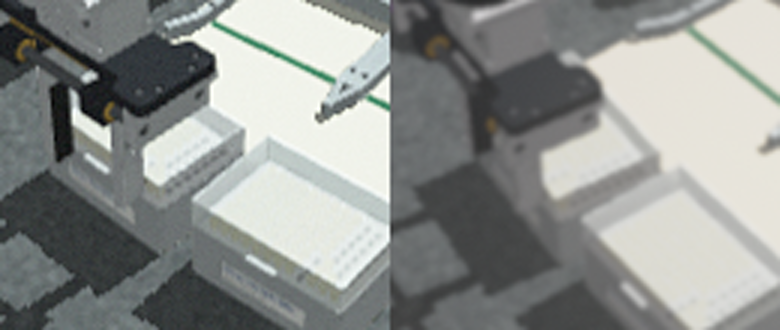

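```bash
python3 -m crank '{"xyz":[[-2,1,0],[-5,2,0],[-7,3,0],[-10,4,0],[-12,5,0],[-14,6,0],[-16,7,0],[-16,7,0]],"angular":[[0,0,-0.015],[0,0,-0.03],[0,0,-0.05],[0,0,-0.07],[0,0,-0.09],[0,0,-0.1],[0,0,-0.112],[0,0,-0.112]],"claw":[92,92,92,92,92,92,92,92]}'; python3 -c "
from h import *
s=bot.sense();print(s['t'],s['force'],s['wrist_torque'])
d=tr(-107.5-84-8,77.5);print(d);togo(*d,64,6.4)"
```

```text
t: 3.45
position: [430.8, -41.9, 64.4]
tcp_rot: [[-0.994, -0.113, -0.001], [-0.113, 0.994, -0.0], [0.001, 0.0, -1.0]]
force: [-1.8, -0.1, 1.2]
opening: 60.1
finger_force: 1.2
3.45 [-1.81479204 -0.06323902  1.16008645] [-0.11331912  0.40264167 -0.09104927]
[432.10445788 -43.02103824]
[-1.2 -1.3  0.4] [ 0.    -0.001  0.001] t 3.45
```

```bash
python3 -m crank '{"xyz":[[-1,0,0],[-2,0,0],[-3,0,0],[-4,0,0]],"angular":[[0,0,0],[0,0,0],[0,0,0],[0,0,0]],"claw":[92,92,92,92]}'; python3 -c "
from h import *
snap('side','pics/d4.png');snap('scene','pics/s4.png')
a=cv2.imread('pics/s4.png')[210:320,215:345];b=cv2.imread('pics/d4.png')[200:310,190:320]
cv2.imwrite('pics/c4.png',cv2.resize(np.hstack([a,b]),None,fx=3,fy=3,interpolation=cv2.INTER_CUBIC))"
```

```text
t: 3.85
position: [431.1, -41.6, 63.9]
tcp_rot: [[-0.994, -0.112, -0.01], [-0.112, 0.994, 0.0], [0.01, 0.001, -1.0]]
force: [-35.8, -6.2, 26.1]
opening: 60.0
finger_force: 18.4
```

View pics/c4.png

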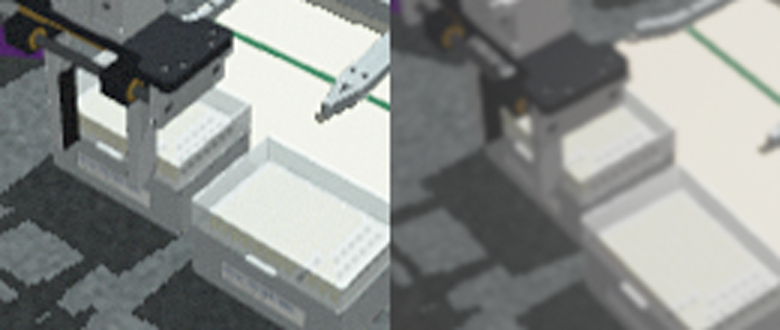

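The box's back is against the tray edge, squared to it, and the force has risen to 36 N as the push jams. I'll now follow the arc up and over.

```bash
python3 -m crank '{"xyz":[[-1,0,-7],[-5,0,-14],[-9,0,-20.5],[-14,0,-26.5],[-20,0,-32.5],[-26,0,-37.5],[-32,0,-42],[-39,0,-46]],"angular":[[0,0,0],[0,0,0],[0,0,0],[0,0,0],[0,0,0],[0,0,0],[0,0,0],[0,0,0]],"claw":[92,92,92,92,92,92,92,92]}'; python3 -c "
from h import *
snap('side','pics/d5.png');snap('scene','pics/s5.png')
a=cv2.imread('pics/s5.png')[190:320,215:345];b=cv2.imread('pics/d5.png')[180:310,190:320]
cv2.imwrite('pics/c5.png',cv2.resize(np.hstack([a,b]),None,fx=3,fy=3,interpolation=cv2.INTER_CUBIC))"
```

```text
t: 4.75
position: [474.3, -37.1, 110.8]
tcp_rot: [[-0.994, -0.112, 0.0], [-0.112, 0.994, -0.0], [-0.0, -0.0, -1.0]]
force: [-0.4, 0.8, -0.1]
opening: 59.6
finger_force: 0.1
```

View pics/c5.png

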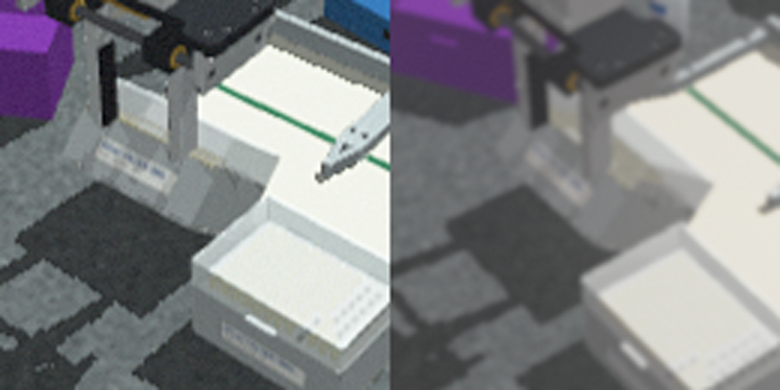

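The box is tipping cleanly, at about 40° now. I'll continue over the top.

```bash
python3 -m crank '{"xyz":[[-7,0,-3.5],[-14.5,0,-6.5],[-22,0,-8.5],[-30,0,-10],[-38,0,-11],[-45,0,-11],[-45,0,-15],[-38,0,-40]],"angular":[[0,0,0],[0,0,0],[0,0,0],[0,0,0],[0,0,0],[0,0,0],[0,0,0],[0,0,0]],"claw":[92,92,92,92,92,92,92,92]}'; python3 -c "
from h import *
d=tr(-107.5-84-22-8-25,-74.6);print(d);togo(*d,180,5.5)"
```

```text
t: 5.65
position: [510.5, -32.7, 148.6]
tcp_rot: [[-0.994, -0.112, -0.005], [-0.112, 0.994, 0.001], [0.005, 0.001, -1.0]]
force: [-0.3, -0.0, 0.3]
opening: 59.9
finger_force: 0.0
[ 402.35179027 -199.41217856]
[ 126.3 -153.5  -31. ] [ 0.001 -0.005  0.016] t 5.65
```

```bash
python3 -m crank '{"xyz":[[10,0,-30],[45,-20,-32],[85,-55,-32],[110,-95,-32],[126,-130,-20],[126,-153,20],[126,-153,60],[126,-153,85]],"angular":[[0,0,0],[0,0,0],[0,0,0],[0,0,0],[0,0,0],[0,0,0],[0,0,0],[0,0,0]],"claw":[92,92,92,92,92,92,92,92]}'; python3 -m crank '{"xyz":[[0,0,0]],"angular":[[0,0,0]],"claw":[92]}'; python3 -c "
from h import *
snap('side','pics/d6.png');snap('scene','pics/s6.png')
a=cv2.imread('pics/s6.png')[190:330,215:345];b=cv2.imread('pics/d6.png')[180:320,190:320]
cv2.imwrite('pics/c6.png',cv2.resize(np.hstack([a,b]),None,fx=3,fy=3,interpolation=cv2.INTER_CUBIC))"
```

```text
t: 6.45
position: [402.1, -199.2, 63.3]
tcp_rot: [[-0.994, -0.11, -0.002], [-0.11, 0.994, 0.001], [0.002, 0.001, -1.0]]
force: [0.6, -0.9, -0.3]
opening: 60.3
finger_force: 0.0
t: 6.55
position: [401.7, -198.3, 63.0]
tcp_rot: [[-0.994, -0.111, -0.005], [-0.111, 0.994, 0.003], [0.004, 0.003, -1.0]]
force: [0.6, 0.0, 0.5]
opening: 60.0
finger_force: 0.0
```

View pics/c6.png

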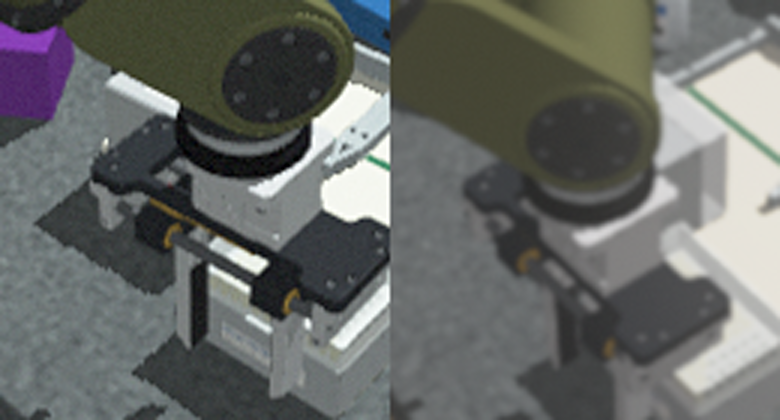

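The left box lies tipped, with its base towards the robot. The fingers are lined up on the right box's face at crop (190–285, 250–390). I'll push it to the edge.

```bash
python3 -m crank '{"xyz":[[-10,0,0],[-18,0,0],[-24,0,0],[-28,-1,0],[-32,-1,0],[-36,-2,0],[-40,-2,0],[-44,-3,0]],"angular":[[0,0,0],[0,0,0],[0,0,0],[0,0,0],[0,0,0],[0,0,0],[0,0,0],[0,0,0]],"claw":[92,92,92,92,92,92,92,92]}';python3 -m crank '{"xyz":[[-1,0,0],[-2,0,0],[-3,0,0]],"angular":[[0,0,0],[0,0,0],[0,0,0]],"claw":[92,92,92]}'
```

```text
t: 7.45
position: [447.6, -197.0, 65.4]
tcp_rot: [[-0.994, -0.112, -0.0], [-0.112, 0.994, 0.0], [0.0, 0.0, -1.0]]
force: [-0.6, -0.7, 0.8]
opening: 59.6
finger_force: 0.6
t: 7.75
position: [448.4, -196.9, 65.4]
tcp_rot: [[-0.994, -0.112, -0.005], [-0.112, 0.994, 0.0], [0.005, 0.001, -1.0]]
force: [-26.3, -4.3, 18.7]
opening: 60.1
finger_force: 13.5
```

```bash
python3 -m crank '{"xyz":[[-1.5,0,-7],[-5,0,-14],[-9.5,0,-20.5],[-14.5,0,-26.5],[-20,0,-32.5],[-26,0,-37.5],[-32,0,-42],[-39,0,-46]],"angular":[[0,0,0],[0,0,0],[0,0,0],[0,0,0],[0,0,0],[0,0,0],[0,0,0],[0,0,0]],"claw":[92,92,92,92,92,92,92,92]}'; python3 -m crank '{"xyz":[[-7,0,-3.5],[-14.5,0,-6.5],[-22,0,-8.5],[-30,0,-10],[-38,0,-11],[-45,0,-11],[-45,0,-15],[-38,0,-40]],"angular":[[0,0,0],[0,0,0],[0,0,0],[0,0,0],[0,0,0],[0,0,0],[0,0,0],[0,0,0]],"claw":[92,92,92,92,92,92,92,92]}'
```

```text
t: 8.55
position: [489.7, -192.3, 111.8]
tcp_rot: [[-0.994, -0.112, 0.0], [-0.112, 0.994, -0.0], [-0.0, -0.0, -1.0]]
force: [-0.7, 0.5, 0.2]
opening: 60.3
finger_force: 0.2
t: 9.35
position: [526.0, -187.5, 149.4]
tcp_rot: [[-0.994, -0.112, -0.004], [-0.112, 0.994, 0.002], [0.004, 0.002, -1.0]]
force: [-0.2, -0.2, 0.0]
opening: 60.3
finger_force: 0.0
```

```bash
python3 -m crank '{"xyz":[[10,0,-40],[35,25,-75],[60,60,-75],[80,100,-75],[100,145,-75],[115,185,-75],[125,225,-75],[129,253,-75]],"angular":[[0,0,0],[0,0,0],[0,0,0],[0,0,0],[0,0,0],[0,0,0],[0,0,0],[0,0,0]],"claw":[92,92,92,92,92,92,92,92]}'; python3 -c "
from h import *
snap('scene','pics/s7.png')
i=cv2.imread('pics/s7.png')[180:320,215:415]
i=cv2.resize(i,None,fx=4,fy=4,interpolation=cv2.INTER_CUBIC)
cv2.imwrite('pics/c7.png',i)"
```

```text
t: 10.15
position: [369.0, 50.4, 226.9]
tcp_rot: [[-0.994, -0.112, 0.001], [-0.112, 0.994, 0.0], [-0.001, 0.0, -1.0]]
force: [1.1, -0.0, -0.6]
opening: 59.9
finger_force: 0.0
```

View pics/c7.png

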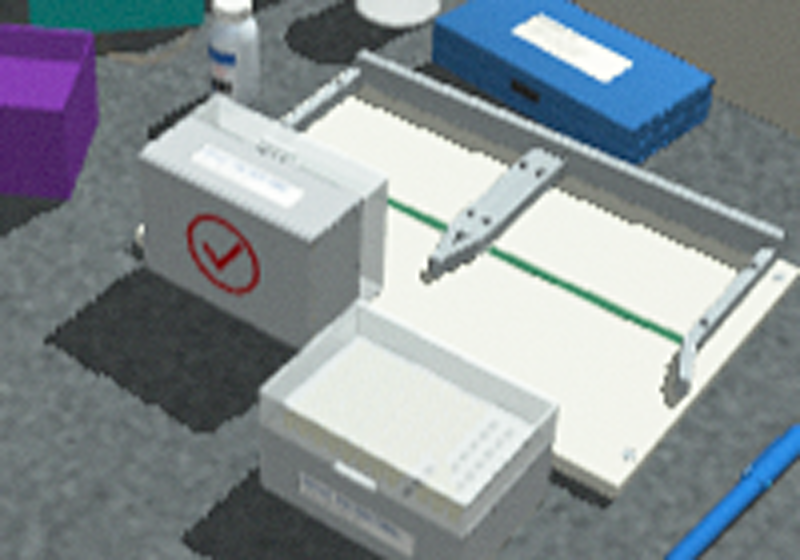

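The left box carries the red stamp, with its ring at crop (223,254). The right box is still upright, at crop (260–557, 300–560), so it fell back and must be tipped again first. I'll work out both positions.

```bash
python3 - <<'E'
from h import *
a=np.radians(6.4);R=np.array([[np.cos(a),np.sin(a)],[-np.sin(a),np.cos(a)]])
for n,z,L in(('R top FL BL BR FR',71,[(262,395),(362,300),(557,407),(462,532)]),('L base top l,r; lid',96,[(140,155),(310,240),(387,180)]),('lin ref: green L-lane? near right end',12,[(690,345),(612,497)])):
    print(n,[(R@(px('pics/s7.png',x/4+215,y/4+180,z)[:2]-C)).round(1).tolist() for x,y in L])
E
```

```text
R top FL BL BR FR [[-213.4, -18.2], [-126.3, -16.2], [-130.3, -136.9], [-225.4, -144.0]]
L base top l,r; lid [[-128.5, 135.3], [-128.2, 17.0], [-61.8, 14.6]]
lin ref: green L-lane? near right end [[10.5, -144.7], [-114.2, -166.3]]
```

```bash
python3 -c "
from h import *
togo(*tr(-246,-77),64,6.4)"; python3 -m crank '{"xyz":[[-5,-40,0],[-10,-80,0],[-17,-120,0],[-24,-160,0],[-31,-200,0],[-38,-240,20],[-44,-255,60],[-44,-255,100]],"angular":[[0,0,0],[0,0,0],[0,0,0],[0,0,0],[0,0,0],[0,0,0],[0,0,0],[0,0,0]],"claw":[92,92,92,92,92,92,92,92]}';python3 -c "
from h import *
togo(*tr(-246,-77),64,6.4)"
```

```text
[  -5.3 -256.7  162.7] [0.001 0.001 0.002] t 10.2
t: 11.0
position: [442.9, -201.7, 125.4]
tcp_rot: [[-0.994, -0.11, 0.001], [-0.11, 0.994, -0.001], [-0.001, -0.001, -1.0]]
force: [1.2, -0.4, -0.4]
opening: 60.1
finger_force: 0.0
[39.7  4.4 61.4] [-0.001  0.001 -0.002] t 11.0
```

```bash
python3 -m crank '{"xyz":[[20,2,0],[40,4,0],[41,4,10],[41,4,40],[41,4,62],[41,4,62],[41,4,62]],"angular":[[0,0,0],[0,0,0],[0,0,0],[0,0,0],[0,0,0],[0,0,0],[0,0,0]],"claw":[92,92,92,92,92,92,92]}'; python3 -m crank '{"xyz":[[-8,0,0],[-16,0,0],[-22,0,0],[-27,0,0],[-31,0,0],[-35,0,0],[-39,0,0],[-42,0,0]],"angular":[[0,0,0],[0,0,0],[0,0,0],[0,0,0],[0,0,0],[0,0,0],[0,0,0],[0,0,0]],"claw":[92,92,92,92,92,92,92,92]}';python3 -m crank '{"xyz":[[-1,0,0],[-2,0,0],[-3,0,0],[-4,0,0],[-5,0,0],[-6,0,0]],"angular":[[0,0,0],[0,0,0],[0,0,0],[0,0,0],[0,0,0],[0,0,0]],"claw":[92,92,92,92,92,92]}'
```

```text
t: 11.7
position: [401.9, -200.3, 64.8]
tcp_rot: [[-0.994, -0.112, -0.0], [-0.112, 0.994, 0.0], [0.0, 0.0, -1.0]]
force: [0.0, -0.8, 0.3]
opening: 60.1
finger_force: 0.0
t: 12.5
position: [443.4, -195.5, 64.4]
tcp_rot: [[-0.994, -0.112, -0.0], [-0.112, 0.994, 0.0], [0.0, 0.0, -1.0]]
force: [-1.3, -0.7, 1.3]
opening: 59.8
finger_force: 0.7
t: 13.1
position: [448.0, -194.9, 64.4]
tcp_rot: [[-0.994, -0.112, -0.003], [-0.112, 0.994, 0.0], [0.003, 0.001, -1.0]]
force: [-17.6, -3.1, 12.0]
opening: 60.4
finger_force: 8.8
```

```bash
python3 -m crank '{"xyz":[[-4.5,0,-6],[-8.5,0,-13],[-13,0,-20],[-18.5,0,-26],[-24,0,-32],[-30,0,-37],[-37,0,-41.5],[-44,0,-45.5]],"angular":[[0,0,0],[0,0,0],[0,0,0],[0,0,0],[0,0,0],[0,0,0],[0,0,0],[0,0,0]],"claw":[92,92,92,92,92,92,92,92]}'; python3 -c "
from h import *
snap('scene','pics/s8.png')
a=cv2.imread('pics/s8.png')[200:330,240:370]
cv2.imwrite('pics/c8.png',cv2.resize(a,None,fx=3,fy=3,interpolation=cv2.INTER_CUBIC))"
```

```text
t: 13.9
position: [493.0, -190.0, 111.0]
tcp_rot: [[-0.994, -0.112, 0.0], [-0.112, 0.994, -0.0], [-0.0, -0.0, -1.0]]
force: [-4.5, 0.3, 8.8]
opening: 60.1
finger_force: 4.8
```

```bash
python3 -m crank '{"xyz":[[-8,0,-3.5],[-16,0,-6.5],[-24,0,-8.5],[-33,0,-10],[-42,0,-11],[-50,0,-11],[-58,0,-11],[-62,0,-11]],"angular":[[0,0,0],[0,0,0],[0,0,0],[0,0,0],[0,0,0],[0,0,0],[0,0,0],[0,0,0]],"claw":[92,92,92,92,92,92,92,92]}'; python3 -c "
from h import *
print(bot.sense()['force'],bot.sense()['wrist_torque'])"; python3 -m crank '{"xyz":[[0,0,-20],[0,0,-50],[20,20,-80],[45,60,-80],[75,105,-80],[100,145,-80],[125,185,-80],[145,225,-80]],"angular":[[0,0,0],[0,0,0],[0,0,0],[0,0,0],[0,0,0],[0,0,0],[0,0,0],[0,0,0]],"claw":[92,92,92,92,92,92,92,92]}'; python3 -c "
from h import *
snap('scene','pics/s9.png')
i=cv2.imread('pics/s9.png')[180:320,215:415]
i=cv2.resize(i,None,fx=4,fy=4,interpolation=cv2.INTER_CUBIC)
cv2.imwrite('pics/c9.png',i)"
```

```text
t: 14.75
position: [555.0, -182.8, 120.6]
tcp_rot: [[-0.994, -0.112, -0.0], [-0.112, 0.994, 0.0], [0.0, 0.0, -1.0]]
force: [-0.3, -0.0, 0.4]
opening: 59.8
finger_force: 0.0
[-0.27881048 -0.02213181  0.39274406] [ 0.03724467 -0.01006237 -0.04410638]
t: 15.55
position: [383.5, 25.5, 200.9]
tcp_rot: [[-0.994, -0.111, 0.0], [-0.111, 0.994, 0.0], [-0.0, -0.0, -1.0]]
force: [1.1, -0.1, 0.0]
opening: 60.2
finger_force: 0.0
```

View pics/c9.png

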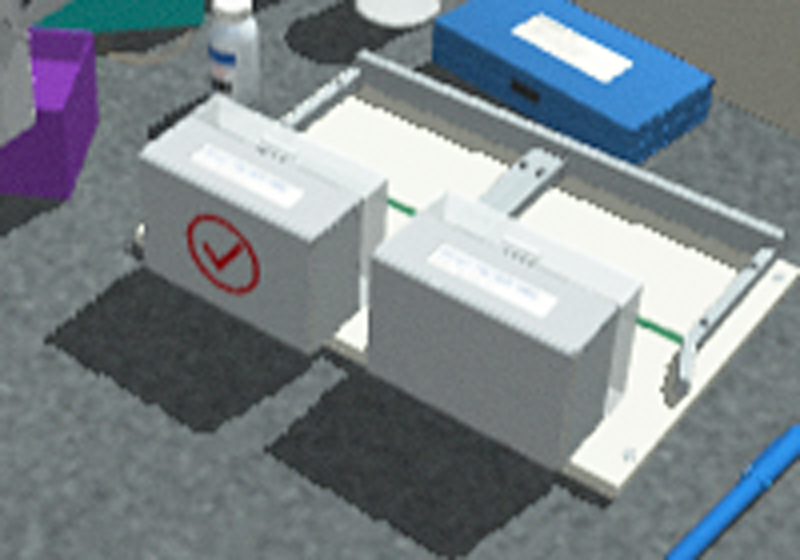

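The right box now lies on its back with a blank base, centred at crop (470,350). The stamp, at crop (223,254), is on the left box, and both are squared to the tray. I'll push the left box.

```bash
python3 -c "
from h import *
togo(*tr(-165,76.5),64,6.4)"
```

```text
[-77.1 -78.5 136.7] [ 0.001 -0.001  0.002] t 15.6
```

```bash
python3 -m crank '{"xyz":[[-15,-20,15],[-35,-45,40],[-55,-65,70],[-70,-78.5,105],[-77,-78.5,130],[-77,-78.5,137],[-77,-78.5,137]],"angular":[[0,0,0],[0,0,0],[0,0,0],[0,0,0],[0,0,0],[0,0,0],[0,0,0]],"claw":[92,92,92,92,92,92,92]}'; python3 -m crank '{"xyz":[[-8,0,0],[-16,0,0],[-22,0,0],[-28,0,0],[-34,0,0],[-40,0,0],[-46,0.5,0],[-52,1,0]],"angular":[[0,0,0],[0,0,0],[0,0,0],[0,0,0],[0,0,0],[0,0,0],[0,0,0],[0,0,0]],"claw":[92,92,92,92,92,92,92,92]}';python3 -c "
from h import *
togo(*tr(11.5,77.5),64,6.4);print(bot.sense()['wrist_torque'])
snap('scene','pics/s10.png')"
```

```text
t: 16.3
position: [469.9, -44.9, 63.5]
tcp_rot: [[-0.994, -0.112, -0.002], [-0.112, 0.994, 0.0], [0.002, 0.001, -1.0]]
force: [-0.2, 0.1, 1.3]
opening: 60.0
finger_force: 0.0
t: 17.1
position: [522.5, -38.1, 63.9]
tcp_rot: [[-0.994, -0.112, -0.0], [-0.112, 0.994, 0.0], [0.0, 0.0, -1.0]]
force: [-1.7, 0.4, 1.7]
opening: 60.4
finger_force: 0.6
[-1.206e+02  5.100e+00 -1.000e-01] [ 0. -0.  0.] t 17.1
[-0.0150132   0.21517053 -0.00809221]
```

```bash
python3 -m crank '{"xyz":[[-5,0,0],[-10,0,0],[-15,0,0],[-20,0,0],[-25,0,0],[-30,0,0],[-35,0,0],[-40,0,0]],"angular":[[0,0,0],[0,0,0],[0,0,0],[0,0,0],[0,0,0],[0,0,0],[0,0,0],[0,0,0]],"claw":[92,92,92,92,92,92,92,92]}'; python3 -m crank '{"xyz":[[-5,0,0],[-10,0,0],[-15,0,0],[-20,0,0],[-25,0,0],[-30,0,0],[-35,0,0],[-40,0,0]],"angular":[[0,0,0],[0,0,0],[0,0,0],[0,0,0],[0,0,0],[0,0,0],[0,0,0],[0,0,0]],"claw":[92,92,92,92,92,92,92,92]}';python3 -c "
from h import *
togo(*tr(11.5,77.5),64,6.4);print(bot.sense()['wrist_torque'])"
```

```text
t: 17.95
position: [562.2, -33.7, 63.9]
tcp_rot: [[-0.994, -0.112, -0.0], [-0.112, 0.994, -0.0], [0.0, -0.0, -1.0]]
force: [-1.0, -0.2, -0.1]
opening: 59.7
finger_force: 0.3
t: 18.75
position: [601.9, -29.2, 63.9]
tcp_rot: [[-0.994, -0.112, -0.0], [-0.112, 0.994, -0.0], [0.0, -0.0, -1.0]]
force: [-0.1, -0.9, -0.5]
opening: 60.1
finger_force: 0.3
[-40.7   5.1  -0.1] [-0.    -0.     0.001] t 18.75
[-0.02055228  0.10760344  0.028922  ]
```

```bash
python3 -m crank '{"xyz":[[-6,0,0],[-12,0,0],[-18,0,0],[-24,0,0],[-30,0,0],[-36,0,0],[-40,0,0],[-41,0,0]],"angular":[[0,0,0],[0,0,0],[0,0,0],[0,0,0],[0,0,0],[0,0,0],[0,0,0],[0,0,0]],"claw":[92,92,92,92,92,92,92,92]}'; python3 -m crank '{"xyz":[[10,0,0],[25,0,0],[35,0,-30],[50,0,-70],[70,0,-110],[105,0,-130],[140,0,-130],[175,0,-130]],"angular":[[0,0,0],[0,0,0],[0,0,0],[0,0,0],[0,0,0],[0,0,0],[0,0,0],[0,0,0]],"claw":[92,92,92,92,92,92,92,92]}'; python3 - <<'E'
from h import *
d=snap('scene','pics/s11.png')
# predicted base outline vs image: red stamp and green-line pixels
im=cv2.imread('pics/s11.png'); h=cv2.cvtColor(im,cv2.COLOR_BGR2HSV)
m=cv2.inRange(h,(0,110,60),(8,255,255))|cv2.inRange(h,(172,110,60),(180,255,255))
n,l,s,c=cv2.connectedComponentsWithStats(cv2.dilate(m,np.ones((3,3))))
print([(q[:5].tolist(),k.round().tolist()) for q,k in zip(s[1:],c[1:]) if q[4]>60])
V=d['view']
for x in(13,20,27):
    p=V@np.array([*tr(x,77),54,1]); print(x,d['fx']*p[0]/p[2]+d['cx'],d['fy']*p[1]/p[2]+d['cy'])
cv2.imwrite('pics/c11.png',cv2.resize(im[150:290,215:415],None,fx=4,fy=4,interpolation=cv2.INTER_CUBIC))
E
```

```text
t: 19.55
position: [642.7, -24.6, 63.9]
tcp_rot: [[-0.994, -0.112, 0.0], [-0.112, 0.994, -0.0], [-0.0, -0.0, -1.0]]
force: [-2.0, -0.2, -0.3]
opening: 60.0
finger_force: 0.6
t: 20.35
position: [467.2, -44.3, 194.6]
tcp_rot: [[-0.994, -0.112, 0.002], [-0.112, 0.994, -0.0], [-0.002, -0.001, -1.0]]
force: [0.2, 0.3, 0.4]
opening: 60.0
finger_force: 0.0
[([104, 82, 16, 11, 121], [111.0, 86.0]), ([90, 137, 22, 13, 203], [100.0, 143.0]), ([285, 136, 14, 12, 149], [291.0, 141.0]), ([300, 201, 19, 21, 260], [309.0, 211.0]), ([391, 344, 51, 47, 492], [417.0, 366.0]), ([399, 384, 33, 14, 256], [415.0, 390.0])]
13 307.75678075736647 213.5435356554002
20 309.4421175750702 212.17794578937355
27 311.11411935656787 210.82316099810404
```

```bash
python3 -m crank '{"xyz":[[10,30,-10],[25,70,-20],[40,110,-20],[55,150,-20],[55,190,-20],[55,210,-20],[55,210,-20]],"angular":[[0,0,0],[0,0,0],[0,0,0],[0,0,0],[0,0,0],[0,0,0],[0,0,0]],"claw":[92,92,92,92,92,92,92]}'; python3 - <<'E'
from h import *
d=snap('scene','pics/s12.png'); im=d['img'].astype(int); V=d['view']
for x in(5,9,12,14,17,20,23):
    o=[]
    for y in(30,45,60,77,95,110,125):
        p=V@np.array([*tr(x,y),12,1]); u=d['fx']*p[0]/p[2]+d['cx'];v=d['fy']*p[1]/p[2]+d['cy']
        o.append(im[round(v),round(u)].tolist())
    print(x,o)
a=cv2.imread('pics/s9.png').astype(int)
g=(abs(a-im).max(2)>45)
for n,(u0,v0,u1,v1) in dict(rbox=(308,226,376,300),vial=(264,178,281,208),timer=(422,250,456,282),marker=(375,283,420,328)).items(): print(n,g[v0:v1,u0:u1].sum())
E
```

```text
t: 21.1
position: [389.8, 160.0, 214.1]
tcp_rot: [[-0.993, -0.115, 0.001], [-0.115, 0.993, 0.0], [-0.001, 0.0, -1.0]]
force: [0.9, 0.5, -0.1]
opening: 60.1
finger_force: 0.0
5 [[225, 223, 217], [123, 132, 128], [106, 116, 110], [133, 141, 140], [124, 132, 128], [126, 133, 128], [108, 121, 110]]
9 [[225, 225, 218], [68, 85, 53], [87, 99, 85], [76, 90, 65], [66, 82, 47], [90, 106, 86], [87, 97, 81]]
12 [[225, 225, 215], [78, 92, 69], [66, 80, 54], [66, 84, 52], [52, 70, 33], [65, 79, 47], [51, 68, 30]]
14 [[221, 221, 212], [78, 92, 69], [66, 80, 54], [66, 84, 52], [88, 99, 83], [74, 90, 64], [58, 78, 45]]
17 [[207, 208, 200], [127, 136, 134], [123, 133, 127], [122, 132, 128], [88, 99, 83], [116, 123, 118], [116, 127, 121]]
20 [[205, 209, 199], [127, 136, 134], [127, 134, 131], [131, 142, 138], [128, 136, 136], [131, 139, 138], [127, 136, 132]]
23 [[205, 209, 199], [125, 130, 127], [127, 136, 130], [120, 125, 120], [120, 125, 121], [124, 131, 125], [125, 130, 129]]
rbox 161
vial 39
timer 0
marker 0
```

```bash
python3 - <<'E'
from h import *
from scipy.ndimage import map_coordinates as mc
def prof(f):
    d=np.load(f[:-4]+'.npz'); im=d['img'].astype(float);V=d['view'];o=[]
    for x in range(0,32,1):
        P=np.array([[*tr(x,y),12,1] for y in np.arange(40,115,1)]).T; p=V@P
        u=d['fx']*p[0]/p[2]+d['cx'];v=d['fy']*p[1]/p[2]+d['cy']
        c=np.array([mc(im[...,k],[v,u],order=1).mean() for k in range(3)])
        o.append((x,int(c.sum()/3),round((c[1]-c[2])/c.mean(),2)))
    return o
for a,b in zip(prof('pics/s1.png'),prof('pics/s12.png')): print(a,b[1:])
a=cv2.imread('pics/s9.png').astype(int);b=np.load('pics/s12.npz')['img'].astype(int)
g=abs(a-b).max(2)>45
for q in((308,226,376,300),(264,178,281,208)):
    y,x=np.nonzero(g[q[1]:q[3],q[0]:q[2]]);print('u',np.percentile(x+q[0],[0,50,90,100]),'v',np.percentile(y+q[1],[0,50,90,100]))
E
```

```text
(0, 241, np.float64(0.01)) (137, np.float64(0.02))
(1, 241, np.float64(0.0)) (137, np.float64(0.02))
(2, 241, np.float64(0.0)) (137, np.float64(0.02))
(3, 240, np.float64(0.01)) (135, np.float64(0.03))
(4, 236, np.float64(0.01)) (132, np.float64(0.03))
(5, 227, np.float64(0.03)) (126, np.float64(0.05))
(6, 212, np.float64(0.06)) (117, np.float64(0.08))
(7, 190, np.float64(0.12)) (106, np.float64(0.13))
(8, 163, np.float64(0.23)) (92, np.float64(0.22))
(9, 137, np.float64(0.38)) (79, np.float64(0.33))
(10, 117, np.float64(0.54)) (69, np.float64(0.45))
(11, 109, np.float64(0.63)) (65, np.float64(0.51))
(12, 114, np.float64(0.58)) (68, np.float64(0.47))
(13, 130, np.float64(0.44)) (75, np.float64(0.37))
(14, 153, np.float64(0.3)) (86, np.float64(0.27))
(15, 177, np.float64(0.18)) (98, np.float64(0.18))
(16, 200, np.float64(0.11)) (110, np.float64(0.11))
(17, 218, np.float64(0.06)) (120, np.float64(0.07))
(18, 231, np.float64(0.03)) (129, np.float64(0.04))
(19, 238, np.float64(0.01)) (134, np.float64(0.03))
(20, 241, np.float64(0.01)) (137, np.float64(0.02))
(21, 242, np.float64(0.0)) (137, np.float64(0.02))
(22, 241, np.float64(0.01)) (135, np.float64(0.03))
(23, 240, np.float64(0.01)) (132, np.float64(0.03))
(24, 240, np.float64(0.01)) (129, np.float64(0.03))
(25, 240, np.float64(0.01)) (126, np.float64(0.04))
(26, 240, np.float64(0.01)) (123, np.float64(0.04))
(27, 239, np.float64(0.01)) (121, np.float64(0.04))
(28, 239, np.float64(0.01)) (120, np.float64(0.05))
(29, 239, np.float64(0.01)) (120, np.float64(0.05))
(30, 239, np.float64(0.01)) (120, np.float64(0.05))
(31, 239, np.float64(0.01)) (120, np.float64(0.05))
u [308. 316. 332. 337.] v [226. 229. 235. 239.]
u [264.  270.  274.2 277. ] v [204. 206. 207. 207.]
```

```bash
python3 -c "
from plant import bot
print(bot.sign_off())"
```

```text
the job is handed in; nothing more can be done
None
```

The job is handed in: both boxes were tipped (the right one fell back upright on the first try and was tipped again), then the stamped left box was pushed on its back until its base was about 8 mm behind the green line, while the blank right box stayed tipped at the front.

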